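Hang up the tester's cover and hold a torch pressed in its V cradle

TASK

Lift the rigid cover off the torch tester and hang it astride the horizontal rail, letting go of it there. Then lay the torch into the tester's V-shaped rests, its barrel centred and bearing evenly on both sides of the V, press it down so that the sprung cradle sinks to its stop or close to it, and finish while still holding it pressed down. Leave the other things on the table where they are.

Things in the scene. Friction and masses are not known exactly. Their poses are not given: they have to be found in the camera images.
- cover_grip (a point): Grasp point on the black rib of the cover, a loose grey inverted-U channel (0.16 kg, heaviest at its lower edges) that at first stands over the tester, on its foot. 17 mm above the roof's upper face; rib 12 mm thick (x), 60 long (y), 30 tall, its top 13 mm above this point. Axes: x across the channel, y along it (parallel to the V at first), z up.
- cover_roof (a point): Middle of the underside of the cover's roof, 21 mm below cover_grip: the face that rests on the rail. Roof 88 (x) by 100 mm (y), 4 mm thick; two side walls reach 72 mm below this point, 80 mm apart inside, 96 mm over the rubber strips on their lower edges; both ends (y) open. Same axes.
- rail_mid (a point): Middle of a fixed steel bar's axis, 160 mm above the table, on two posts; bar 16 mm thick, 240 mm long along y. The cover hangs with its roof on the bar, one wall each side (cover's y along the bar's y, either way round), and balances when centred across it: roof underside 8 mm, cover_grip 29 mm above this point. Rail and tester stand one left, one right, either way.
- seat (a point): Where the middle of the barrel's axis lies when seated; rides on the tester's carriage, 87 mm above the table when up. y along the V, x across, z up. Two steel 90-degree V rests, each 16 mm thick, centred 42 mm either side (y), 68 mm free between; their tops about level with this point, carriage floor 33 mm below it. Tester's foot 112 (x) by 122 (y) by 24 mm. Under the cover at first.
- carriage (a joint): How far the tester's sprung carriage is pressed down, m: 0 up, 0.010 at its stop. The spring carries the carriage (0.25 kg) and pushes up with 6 N at 0 and 1.2 N more per mm; the torch's weight alone sinks it less than 2 mm; it comes up again when let go.
- torch_center (a point): Middle of the barrel, on its axis, of a loose hand torch lying on the table (24 mm up; 0.28 kg, balanced near here). Aluminium barrel 32 mm in diameter, -68 to +68 mm along y; beyond it black hexagonal collars 48 mm across flats, on which it lies: head to +102 mm, tail to -86 mm. May be seated either way round: barrel in the rests, collars outside.
- cell_center (a point): Bystander: a spare battery cell standing upright, 33 mm in diameter, 60 mm tall, this is its centre; stands between tester and rail.
- mouse: Bystander: computer mouse 100 x 60 x 26 mm, origin at its underside.
- handset: Bystander: hand-held radio lying down, 120 x 58 x 34 mm with an 85 mm aerial on its +x end, origin at its underside.
- punch: Bystander: paper punch about 115 x 55 x 58 mm at the far side, origin at its underside.
- mug: Bystander: white mug 82 mm wide, 95 mm tall at the far side, origin at its underside.
Not all that is in view belongs to the job. Leave any green look-alike of the part that bears cover_grip alone. Leave any yellow look-alike of the part that bears torch_center alone.

How it is judged:
On the way:
1. the cover hangs astride the rail, let go (x of cover_roof in the frame of rail_mid between -0.025 and 0.025 m and y of cover_roof in the frame of rail_mid between -0.1 and 0.1 m and z of cover_roof in the frame of rail_mid between -0.002 and 0.02 m and angle between cover_roof's own z axis and vertical below 0.5 rad and angle between the y axis of cover_roof and the y axis of rail_mid, either way round below 0.35 rad and contact force between cover and rail above 0.5 N and contact force between the fingers and cover below 0.1 N and linear speed of cover below 0.05 m/s), for 0.3 s.
At the end, for the whole second after the job is handed in: Cover released astride the rail: within 25 mm across, 100 mm along, tilt < 0.5 rad. Barrel in the V: within 4 mm of the seat line, 15 mm along it, 0.06 rad, over 0.8 N on each of the rests' four sloping faces; carriage held down over 6 mm, robot pressing the torch with over 3 N, torch still (x of cover_roof in the frame of rail_mid between -0.025 and 0.025 m and y of cover_roof in the frame of rail_mid between -0.1 and 0.1 m and z of cover_roof in the frame of rail_mid between -0.002 and 0.02 m and angle between cover_roof's own z axis and vertical below 0.5 rad and angle between the y axis of cover_roof and the y axis of rail_mid, either way round below 0.35 rad and contact force between cover and rail above 0.5 N and contact force between the fingers and cover below 0.1 N and x of torch_center in the frame of seat between -0.004 and 0.004 m and z of torch_center in the frame of seat between -0.004 and 0.003 m and y of torch_center in the frame of seat between -0.015 and 0.015 m and angle between the y axis of torch_center and the y axis of seat, either way round below 0.06 rad and value of joint carriage above 0.006 m and contact force between torch and carriage_c0 above 0.8 N and contact force between torch and carriage_c1 above 0.8 N and contact force between torch and carriage_c2 above 0.8 N and contact force between torch and carriage_c3 above 0.8 N and contact force between any of the fingers, the arm and torch above 3 N and linear speed of torch below 0.02 m/s); the arm keeps its last pose, push and grip.
It fails at once if the cell is pushed more than 30 mm (distance of cell_center from where it was at the start of the episode above 0.03 m).
It fails at once if the mouse is pushed more than 30 mm (distance of mouse from where it was at the start of the episode above 0.03 m).
It fails at once if the handset is pushed more than 30 mm (distance of handset from where it was at the start of the episode above 0.03 m).
It fails at once if the punch is pushed more than 30 mm (distance of punch from where it was at the start of the episode above 0.03 m).
It fails at once if the mug is pushed more than 30 mm (distance of mug from where it was at the start of the episode above 0.03 m).
It also fails if it takes over 67 s, if anything falls off the work surface, if the arm or the gripper's body presses on something with over 40 N, if the wrist force passes 120 N, or if a joint passes its speed limit or range.

ROBOT

A 6-joint arm with a two-finger parallel gripper is mounted at the origin on the work surface. World frame = base frame: x ahead of the robot, y to its left, z up, the work surface at z = 0. Lengths are in m, angles in rad, forces in N, time in s.
With the tool pointing down it reaches from about 0.325 to 0.9 m from the base axis. Payload 3.5 kg.
Tool frame: the origin (TCP) lies midway between the tips of the shut fingers; the grasp point (between the pads) lies 19 mm behind it (manip.tcp_to_grasp is the distance from the TCP to the grasp point, in m); z points along the fingers, y is the line along which they close (so a half turn about z gives the same grasp; the last joint's range is limited). The gripper opens to 85 mm and grips with 20 to 120 N. Pads are 22 mm wide; open, the fingers measure 114 mm over their backs; the gripper's body (76 mm by 85 mm) begins 54 mm behind the grasp point. The pads swing forward as they close: fully open they stand 13 mm farther back than shut.
Start: joints at [-0.103, 0.276, -0.026, 1.268, 0, 1.467], TCP at [0.625, -0, 0.231] pointing down, gripper open.
Joint ranges: [-3.12, 3.12], [-0.85, 1.88], [-1.08, 1.24], [-1.95, 2.15], [-1.57, 1.53], [-3.14, 3.14]. Speed limits (rad/s): [2.57, 2.57, 3.14, 3.14, 3.14, 3.14].

INTERFACE

Orientations are given as a rotation vector (axis times angle).
In Python, from bench import status, imaging, manip gives the robot as it stands.
- The arm moves only by the tool arm_command, never from a script. Its argument "steps" is a list that holds one entry, the list of rows, each a list of 7 numbers: the shift along the tool's x, y, z in cm, then the turn, a rotation vector about the tool's x, y, z in rad, then the opening, from 0 (shut) to 1 (fully open). In form: [[[x, y, z, rx, ry, rz, jaw], ...]]. A call has 1 to 5 rows; each row is the pose to reach, as a shift and turn from the pose commanded when the call began, along the tool's axes at that moment; what a row does not reach only later rows make up. A row lasts 1/10 s, in which the tool goes at most 50 mm and 8.59 degrees, less where a joint would pass 70% of its speed; a pose out of reach is approached as far as the arm can. A call with a gripper value outside its range is refused whole. The fingers move at their own pace and stop on an object; "squeeze" is the grip in N (left out, the last holds). Time passes only in rows, so rows that repeat a pose let the fingers close. It gives the time, the measured TCP pose, the force, the opening and the grip force at its end, in the units of the state.
- status.state(): the state, without advancing time (a new reading comes with each control period).
- imaging.grab_frame(name): name is "scene" or "side" or "wrist"; returns the picture (400x640x3 uint8, red, green, blue); there is no depth.
- imaging.camera_model(name): a dict with "mtx" (3x3 intrinsics, pixels), "camera_from_world" (4x4, takes a point from world to camera coordinates). Camera axes: x right, y down, z forward; pixel columns grow to the right and rows downward; lengths in m; the calibration is good to about 2 mm. A picture is of the moment at which its call begins: read the wrist's pose just before it. camera_model takes no time and is no camera call; for the wrist camera it gives the pose at the moment of the call.
- manip.sign_off(): hands the job in; it is judged then, once.
The state is a dict: "clock": time; "qpos": joint angles; "dq": joint speeds; "joint_efforts": joint torques, N m; "ee_pos": TCP position; "tool_rot": TCP orientation; "contact_force": force on the tool from outside, world axes, zero at the start; "ft_torque": the same for the moment, N m; "gripper_width": opening from 0.0 (shut) to 1.0 (fully open); "gripper_force": force on a finger pad.
Only numpy, scipy, OpenCV 4.12 (cv2) and the standard library are available. Lean on these libraries where they do the work, as an engineer would, in place of code of your own. Each camera call takes 0.05 s, during which the arm holds its last target. There are 200 camera calls.

## Working session

There is one attempt and no reset: what is moved stays moved. The work goes in short steps, Python scripts to look and compute and a tool call to move; the robot and the scene stay as the last step left them, time stands still between calls to the robot, and variables do not carry over. Pictures are saved under pics/ and viewed, at most 10 in all, crops included, and the job is handed in when it is done.

Besides the shell and the picture viewer there is one more tool, called after "Call:" in YAML: its name, and indented under it one key for each argument. arm_command: Moves the arm, as the interface text tells. Its arguments: {"type":"object","properties":{"steps":{"type":"array","items":{"type":"array","items":{"type":"array","items":{"type":"number"}}}},"squeeze":{"type":"number"}},"required":["steps"]}

```bash
mkdir -p pics; ls; python3 - <<'E'
from bench import status, imaging, manip
import cv2,numpy as np
s=status.state()
print({k:np.round(v,3) for k,v in s.items()}, manip.tcp_to_grasp)
for n in ["scene","side","wrist"]:
    im=imaging.grab_frame(n); cv2.imwrite(f"pics/{n}0.png",im[:,:,::-1])
    m=imaging.camera_model(n); print(n,np.round(m["mtx"],1).tolist(),np.round(m["camera_from_world"],3).tolist())
E
```

```text
pics
{'clock': np.float64(0.0), 'qpos': array([-0.103,  0.277, -0.028,  1.268, -0.   ,  1.467]), 'dq': array([ 0.   , -0.002, -0.001, -0.001,  0.   , -0.002]), 'joint_efforts': array([-1.0000e-03, -4.4551e+01,  2.9520e+01,  1.6000e-02, -0.0000e+00,
       -0.0000e+00]), 'ee_pos': array([0.624, 0.   , 0.23 ]), 'tool_rot': array([-2.22e+00, -2.22e+00,  2.00e-03]), 'contact_force': array([ 0.296,  0.144, -0.402]), 'ft_torque': array([ 0.018, -0.011,  0.012]), 'gripper_force': np.float64(0.0), 'gripper_width': np.float64(0.999)} 0.0187
scene [[406.1, 0.0, 322.8], [0.0, 406.1, 204.5], [0.0, 0.0, 1.0]] [[0.882, 0.472, -0.008, -0.445], [0.349, -0.664, -0.661, -0.09], [-0.317, 0.58, -0.75, 1.341], [0.0, 0.0, 0.0, 1.0]]
side [[397.2, 0.0, 319.3], [0.0, 397.2, 196.8], [0.0, 0.0, 1.0]] [[0.921, -0.39, -0.0, -0.434], [-0.266, -0.629, -0.731, 0.21], [0.285, 0.673, -0.683, 0.938], [0.0, 0.0, 0.0, 1.0]]
wrist [[320.1, 0.0, 320.4], [0.0, 320.1, 198.4], [0.0, 0.0, 1.0]] [[1.0, 0.001, -0.004, -0.623], [0.002, -0.946, 0.325, -0.043], [-0.003, -0.325, -0.946, 0.383], [0.0, 0.0, 0.0, 1.0]]
```

View pics/scene0.png

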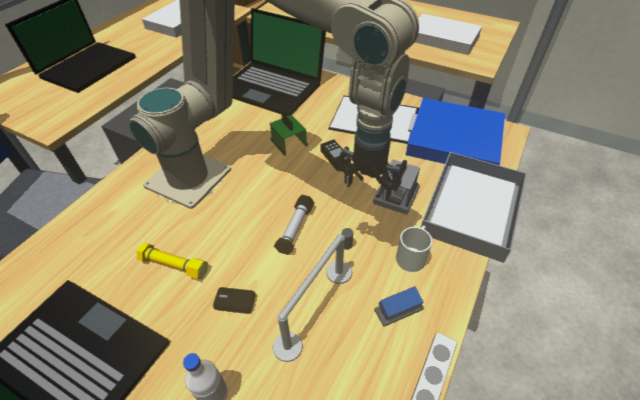

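View pics/side0.png

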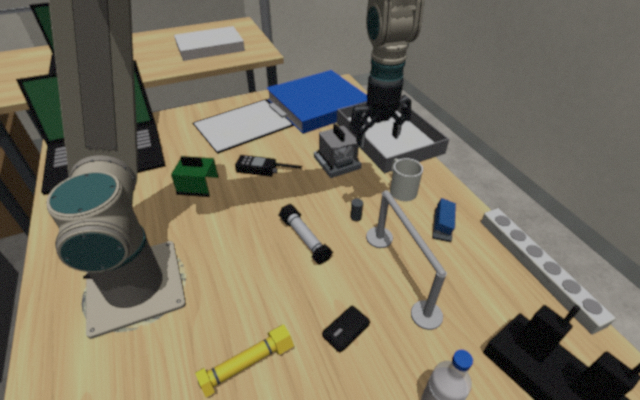

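Grey cover on the tester: side (338,150), scene (398,185). Green look-alike: side (193,175), to be left alone. Grey torch: side (305,235), scene (295,223). Yellow look-alike: side (245,360), to be left alone. The rail is at side (390,200)-(440,275). I'll confirm with one enlarged crop.

```bash
cat > h.py <<'E'
import numpy as np, cv2
from scipy.spatial.transform import Rotation as R
from bench import status, imaging, manip
def cam(n):
    m=imaging.camera_model(n); return np.array(m["mtx"]),np.array(m["camera_from_world"])
def ray(c,px):
    K,T=c; d=T[:3,:3].T@np.linalg.solve(K,[px[0],px[1],1.]); return -T[:3,:3].T@T[:3,3],d
def onz(c,px,z):
    o,d=ray(c,px); return o+d*(z-o[2])/d[2]
def proj(c,p):
    K,T=c; q=K@(T[:3,:3]@np.asarray(p)+T[:3,3]); return q[:2]/q[2]
def tri(c1,p1,c2,p2):
    (o1,d1),(o2,d2)=ray(c1,p1),ray(c2,p2)
    s=np.linalg.lstsq(np.c_[d1,-d2],o2-o1,rcond=None)[0]; a,b=o1+s[0]*d1,o2+s[1]*d2
    return (a+b)/2,np.linalg.norm(a-b)
E
python3 - <<'E'
from h import *
a=cv2.imread("pics/side0.png")[110:330,270:470]; b=cv2.imread("pics/scene0.png")[150:370,260:440]
z=lambda i:cv2.resize(i,(400,int(i.shape[0]*400/i.shape[1])),interpolation=cv2.INTER_CUBIC)[:440]
cv2.imwrite("pics/crop1.png",np.hstack([z(a),z(b)]))
S,C=cam("side"),cam("scene")
for n,p,z in [("cover",(338,170),.02),("torch",(305,235),.024),("railtopA",(380,237),0),("railB",(427,316),0),("cell",(357,220),0),("hs",(262,165),.03)]: print(n,onz(S,p,z).round(3))
for n,p,z in [("torch",(295,223),.024),("railA",(339,272),0),("railB",(287,346),0)]: print(n,onz(C,p,z).round(3))
E
```

```text
cover [0.611 0.183 0.02 ]
torch [ 0.42  -0.028  0.024]
railtopA [ 0.607 -0.092  0.   ]
railB [ 0.589 -0.335  0.   ]
cell [ 0.579 -0.013  0.   ]
hs [0.401 0.286 0.03 ]
torch [ 0.423 -0.017  0.024]
railA [ 0.604 -0.092  0.   ]
railB [ 0.587 -0.332  0.   ]
```

View pics/crop1.png

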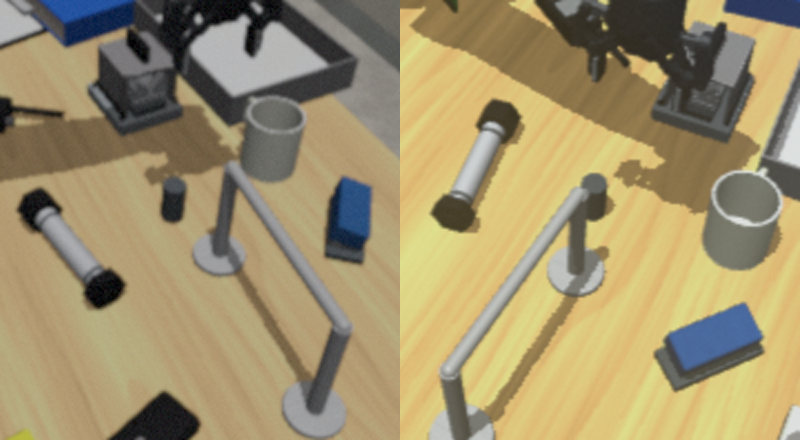

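View pics/wrist0.png

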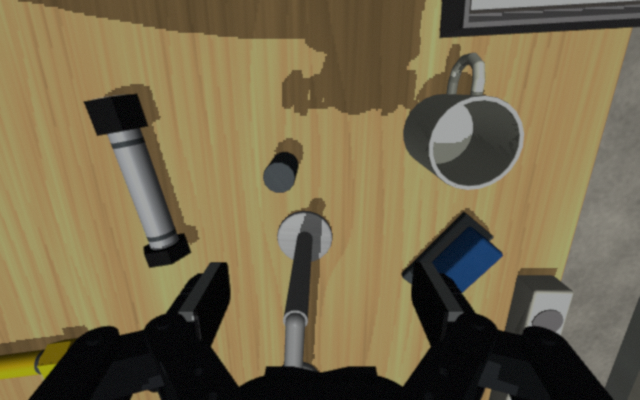

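The crops confirm it: grey cover with black rib on the tester, and grey torch with black collars at side (290,210)-(322,255). The wrist view shows the torch, the cell at (281,172), the mug and the rail. Next I'll measure the rail and the rough rib and torch positions.

```bash
python3 - <<'E'
from h import *
S,C,W=cam("side"),cam("scene"),cam("wrist")
for n,s,c in [("A",(386,195),(342,236.4)),("B",(441.5,273),(282,317.4))]:
    print(n,*tri(S,s,C,c),onz(S,s,.16).round(4),onz(C,c,.16).round(4))
# rib from side: dark pixels in region
print("rib",onz(S,(334,127),.13),onz(S,(342,139),.13), "cover roof corners",[onz(S,p,.1).round(3) for p in [(319,145),(334,126),(356,144)]])
print("foot",[onz(S,p,.024).round(3) for p in [(315,152),(329,171.5),(360,158)]])
# torch: barrel bright mask not needed; collar ends
for nm,c,p,q in [("side",S,(290,213),(322,254)),("scene",C,(304.5,203),(285,244)),("wrist",W,(117,115),(166,250))]:
    a,b=onz(c,p,.024),onz(c,q,.024); print(nm,a.round(3),b.round(3),np.linalg.norm(a-b))
print("mug",onz(W,(464,150),.095),"cell",onz(W,(280,176),.06),"punch",onz(W,(455,255),.05),"mouse",onz(S,(346,328),.02),"hs",onz(S,(240,160),.03),onz(S,(300,167),.03))
E
```

```text
A [ 0.6058828  -0.08762884  0.15126599] 0.005413700904302926 [ 0.5996 -0.099   0.16  ] [ 0.6076 -0.0904  0.16  ]
B [ 0.58929109 -0.33356982  0.15596018] 0.00046820352872727885 [ 0.5868 -0.3354  0.16  ] [ 0.5907 -0.3353  0.16  ]
rib [0.62652161 0.25263824 0.13      ] [0.62183777 0.18641622 0.13      ] cover roof corners [array([0.565, 0.224, 0.1  ]), array([0.649, 0.299, 0.1  ]), array([0.669, 0.185, 0.1  ])]
foot [array([0.58 , 0.291, 0.024]), array([0.581, 0.183, 0.024]), array([0.699, 0.206, 0.024])]
side [0.411 0.062 0.024] [ 0.435 -0.102  0.024] 0.16586246768916826
scene [0.409 0.063 0.024] [ 0.437 -0.095  0.024] 0.160112705334059
wrist [0.407 0.058 0.024] [ 0.435 -0.103  0.024] 0.16266790856833455
mug [0.74911436 0.03374323 0.095     ] cell [0.58278385 0.00068558 0.06      ] punch [ 0.7765388  -0.09431681  0.05      ] mouse [ 0.40521044 -0.30077189  0.02      ] hs [0.34454237 0.33657494 0.03      ] [0.50489248 0.23076272 0.03      ]
```

Call:
arm_command:
  steps:
    - [[4, 0, -2, 0, 0, 0, 1], [8, 0, -4, 0, 0, 0, 1], [12, 0, -5, 0, 0, 0, 1], [16, 0, -5, 0, 0, 0, 1], [20, 0, -5, 0, 0, 0, 1]]

```text
clock: 0.65
ee_pos: [0.625, 0.2015, 0.2818]
tool_rot: [2.221, 2.221, 0.001]
contact_force: [0.3, -0.3, -0.6]
gripper_width: 1.0
gripper_force: 0.0
```

Call:
arm_command:
  steps:
    - [[2, 0.5, 0, 0, 0, 0, 1], [2, 0.5, 0, 0, 0, 0, 1], [2, 0.5, 0, 0, 0, 0, 1]]

```text
clock: 0.95
ee_pos: [0.63, 0.2197, 0.2807]
tool_rot: [2.221, 2.222, -0.002]
contact_force: [0.4, -0.8, -0.5]
gripper_width: 1.001
gripper_force: 0.0
```

```bash
python3 - <<'E'
from h import *
W=cam("wrist"); im=imaging.grab_frame("wrist")[:,:,::-1]; cv2.imwrite("pics/w1.png",im)
cv2.imwrite("pics/sc1.png",imaging.grab_frame("scene")[:,:,::-1])
s=status.state(); print(s["ee_pos"],s["tool_rot"],s["dq"].round(3))
np.savez("w1.npz",K=W[0],T=W[1])
E
```

```text
[0.63000628 0.21869607 0.28099195] [-2.22291593e+00 -2.21994848e+00  1.64999770e-03] [-0.008 -0.007 -0.002  0.001  0.002  0.003]
```

View pics/w1.png

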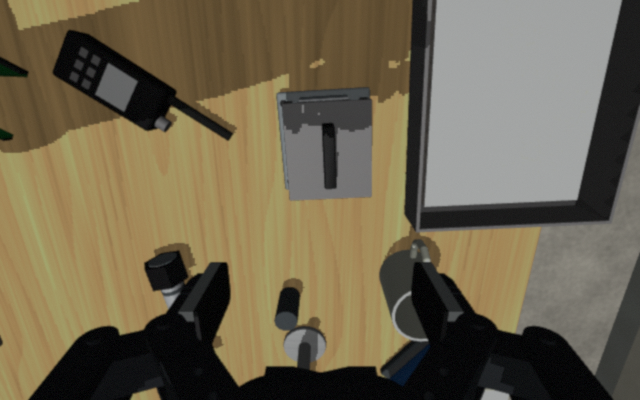

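The cover sits at wrist (283-372, 90-199), with its black rib at (328,124)-(331,188). The handset is clear to the left and the tray to the right.

```bash
python3 - <<'E'
from h import *
d=np.load("w1.npz"); W=(d["K"],d["T"]); im=cv2.imread("pics/w1.png"); g=im.max(2)
m=np.zeros_like(g); m[118:195,318:342]=(g[118:195,318:342]<38)
n,l,st,ce=cv2.connectedComponentsWithStats(m); k=1+st[1:,4].argmax(); print(st[k])
for r in range(st[k][1],st[k][1]+st[k][3],6): x=np.where(l[r]==k)[0]; print(r,x.min(),x.max(),end='; ')
# roof edges: left/right by row gradients, near edge
for r in (165,190): print(r,g[r,276:300],g[r,364:380])
print(g[188:206,310]); print(g[180:200,329],g[116:132,327])
print("rib",onz(W,(331,188),.13),onz(W,(327.5,124),.13)); 
print("roof",[onz(W,p,.1).round(4) for p in [(288,199),(372,199)]])
E
```

```text
[322 123  14  65 425]
123 323 332; 129 323 334; 135 323 334; 141 332 334; 147 332 334; 153 331 335; 159 332 335; 165 330 335; 171 330 335; 177 330 335; 183 329 335; 165 [163 162 163 163 164 161 146 114 115 125 114 116 120 121 121 121 122 121
 120 121 121 122 120 120] [116 114 116 116 116 116 119 132 155 164 162 164 162 163 164 163]
190 [162 163 163 164 162 163 163 163 163 161 158 154 145 126 120 120 122 119
 120 120 120 119 119 121] [115 116 116 116 114 115 118 127 154 163 162 163 164 162 164 164]
[118 120 119 119 118 119 120 119 120 119 122 135 157 162 163 162 164 164]
[ 39  38  38  36  38  37  37  37  54  90 112 118 119 117 119 118 119 119
 131 155] [64 64 64 63 66 63 55 25  3 12  7  7 15 17 16 12]
rib [0.63956299 0.21353692 0.13      ] [0.63570831 0.27367225 0.13      ]
roof [array([0.5946, 0.1919, 0.1   ]), array([0.6845, 0.192 , 0.1   ])]
```

```bash
python3 - <<'E'
from h import *
d=np.load("w1.npz"); W=(d["K"],d["T"]); im=cv2.imread("pics/w1.png"); g=im.max(2).astype(float)
L,Rr=[],[]
for r in range(140,187,2):
    row=g[r,314:346]; lo=row<78; x=np.where(lo)[0]+314
    f=lambda a,b:a+(78-g[r,a])/(g[r,b]-g[r,a])*(b-a)
    l,q=f(x.min(),x.min()-1),f(x.max(),x.max()+1)
    L.append(onz(W,(l,r),.13)[:2]);Rr.append(onz(W,(q,r),.13)[:2])
    if r%10==0: print(r,round(l,1),round(q,1),g[r,318:342].astype(int))
L,Rr=np.array(L),np.array(Rr)
for A in(L,Rr): p=np.polyfit(A[:,1],A[:,0],1); print(p, np.polyval(p,[.2135,.2435,.2737]))
E
```

```text
140 321.7 335.9 [119 118 118 105  64  38  39  42  43  41  42  42  41  37  37  30  27  45
  80 109 118 117 118 118]
150 322.2 336.0 [119 119 118 111  85  46  33  41  42  40  42  39  37  37  35  32  25  43
  78 109 116 118 118 119]
160 322.6 336.9 [119 120 119 117 104  62  35  41  43  42  42  41  37  36  35  29  28  35
  57  81 110 117 118 116]
170 323.2 337.0 [120 119 119 118 111  85  47  36  41  41  41  37  37  36  34  30  28  25
  45  79 109 116 119 117]
180 323.6 336.2 [119 119 118 118 117 102  61  36  42  42  40  39  36  32  33  30  28  36
  69 108 117 118 119 117]
[-0.04954403  0.64341711] [0.63283945 0.63135313 0.6298569 ]
[-0.02364524  0.65011686] [0.6450686  0.64435925 0.64364516]
```

Call:
arm_command:
  steps:
    - [[1, 0.3, 3, 0, 0, -0.02, 1], [2, 0.6, 6, 0, 0, -0.04, 1], [2.5, 0.8, 9, 0, 0, -0.042, 1], [2.5, 0.8, 11, 0, 0, -0.042, 1], [2.5, 0.8, 11, 0, 0, -0.042, 1]]

```text
clock: 1.55
ee_pos: [0.6353, 0.2427, 0.1671]
tool_rot: [-2.174, -2.263, 0.011]
contact_force: [0.0, -0.1, -0.2]
gripper_width: 1.004
gripper_force: 0.0
```

```bash
python3 - <<'E'
from h import *
s=status.state(); print(s["ee_pos"],R.from_rotvec(s["tool_rot"]).as_matrix().round(3).tolist())
W=cam("wrist"); im=imaging.grab_frame("wrist")[:,:,::-1]; cv2.imwrite("pics/w2.png",im); g=im.max(2)
for p in [(.6393,.2135,.13),(.6367,.2737,.13),(.63,.2435,.13),(.645,.2435,.13)]: print(proj(W,p).round(1))
E
```

```text
[0.63534841 0.24268462 0.16711132] [[-0.04, 0.999, -0.008], [0.999, 0.04, -0.002], [-0.002, -0.008, -1.0]]
[325.3 274. ]
[325.6 184.8]
[312.5 231.2]
[336.8 232.3]
```

View pics/w2.png

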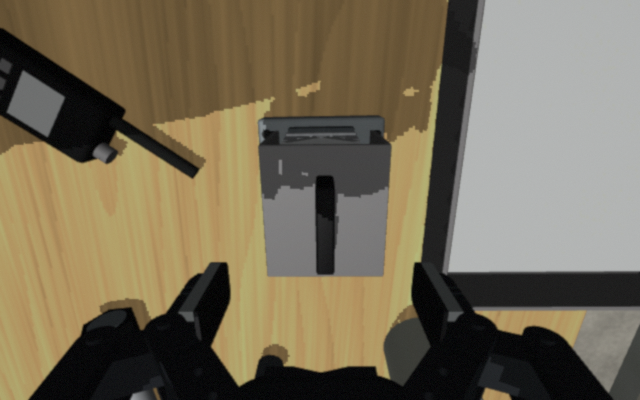

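The rib is at (316-334, 177-274), just as projected, and the jaws are centred on it. I'll go down and grip.

Call:
arm_command:
  steps:
    - [[0, 0.15, 2, 0, 0, 0, 1], [0, 0.2, 4, 0, 0, 0, 1], [0, 0.2, 5.8, 0, 0, 0, 1], [0, 0.2, 6.3, 0, 0, 0, 1], [0, 0.2, 6.3, 0, 0, 0, 1]]

```text
clock: 2.1
ee_pos: [0.6404, 0.2445, 0.1091]
tool_rot: [2.175, 2.266, 0.001]
contact_force: [-0.9, 0.7, 0.3]
gripper_width: 1.002
gripper_force: 0.0
```

Call:
arm_command:
  steps:
    - [[0, 0, 0, 0, 0, 0, 0], [0, 0, 0, 0, 0, 0, 0], [0, 0, 0, 0, 0, 0, 0], [0, 0, 0, 0, 0, 0, 0], [0, 0, 0, 0, 0, 0, 0]]
  squeeze: 50

```text
clock: 2.6
ee_pos: [0.6399, 0.2452, 0.1086]
tool_rot: [-2.174, -2.268, 0.0]
contact_force: [-1.3, 0.2, 2.1]
gripper_width: 0.145
gripper_force: 2.3
```

Call:
arm_command:
  steps:
    - [[0, 0, 0, 0, 0, 0, 0], [0, 0, 0, 0, 0, 0, 0], [0, 0, 0, 0, 0, 0, 0]]

```text
clock: 2.9
ee_pos: [0.6397, 0.2451, 0.1082]
tool_rot: [-2.174, -2.267, 0.001]
contact_force: [-1.5, -1.2, 0.3]
gripper_width: 0.126
gripper_force: 54.2
```

Call:
arm_command:
  steps:
    - [[0, 0, -2, 0, 0, 0, 0], [0, 0, -4.5, 0, 0, 0, 0], [0, 0, -8, 0, 0, 0, 0], [0, 0, -12, 0, 0, 0, 0], [0, 0, -16, 0, 0, 0, 0]]

```text
clock: 3.4
ee_pos: [0.6395, 0.2449, 0.2688]
tool_rot: [-2.174, -2.267, 0.002]
contact_force: [0.8, 0.1, -1.6]
gripper_width: 0.134
gripper_force: 53.9
```

Call:
arm_command:
  steps:
    - [[0, 0, -1, 0, 0, 0, 0], [0, 0, -1, 0, 0, 0, 0], [0, 0, -1, 0, 0, 0, 0]]

```text
clock: 3.7
ee_pos: [0.6392, 0.2448, 0.2763]
tool_rot: [-2.173, -2.267, 0.004]
contact_force: [-1.2, -0.2, -2.0]
gripper_width: 0.132
gripper_force: 54.0
```

```bash
python3 - <<'E'
from h import *
s=status.state(); print(s["ee_pos"],R.from_rotvec(s["tool_rot"]).as_matrix().round(3).tolist(),s["contact_force"])
imgs=[]
for n in ("side","scene"):
    im=imaging.grab_frame(n)[:,:,::-1]; cv2.imwrite(f"pics/{n}2.png",im); imgs.append(im)
cv2.imwrite("pics/both2.png",cv2.resize(np.vstack([imgs[0][60:260,200:500],imgs[1][60:360,200:500]]),(600,1000))[:600])
cv2.imwrite("pics/v3.png",np.hstack([cv2.resize(imgs[0][40:340,250:450],(400,600)),cv2.resize(imgs[1][80:380,240:440],(400,600))]))
E
```

```text
[0.63919758 0.24481415 0.27627628] [[-0.042, 0.999, -0.003], [0.999, 0.042, -0.001], [-0.001, -0.003, -1.0]] [-1.19424276 -0.15202872 -1.96720104]
```

View pics/v3.png

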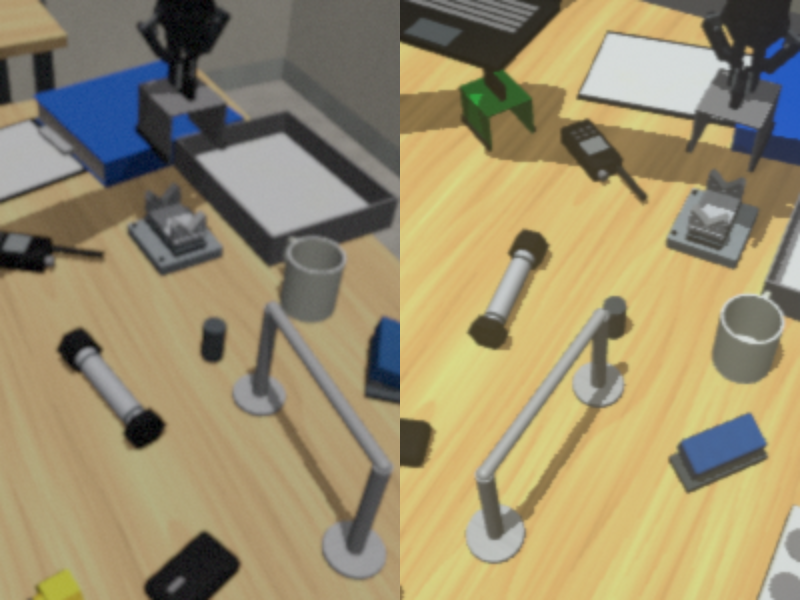

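The cover is held level, clear of the tester, whose two V rests are now visible. I'll refine the rail axis with a line fit in both views.

```bash
python3 - <<'E'
from h import *
from scipy.optimize import least_squares
for n,a,b in (("side",(384,195),(442.5,273)),("scene",(341.5,237),(282.5,316))):
    im=cv2.imread(f"pics/{n}2.png"); c=cam(n); hsv=cv2.cvtColor(im,cv2.COLOR_BGR2HSV); sat=hsv[...,1].astype(float)
    a,b=np.array(a),np.array(b); u=(b-a)/np.linalg.norm(b-a); v=np.array([-u[1],u[0]]); P=[]
    for t in np.linspace(.12,.88,40):
        q=a+t*(b-a); o=np.arange(-9,9.01,.25)
        pr=cv2.remap(sat.astype(np.float32),(q[0]+o*v[0]).astype(np.float32)[None],(q[1]+o*v[1]).astype(np.float32)[None],1)[0]
        lo=o[pr<60]; lo=lo[abs(lo)<7]
        if len(lo)>8 and lo.max()-lo.min()<9: P.append(onz(c,q+v*(lo.min()+lo.max())/2,.16)[:2])
    P=np.array(P); k=np.polyfit(P[:,1],P[:,0],1); print(n,len(P),k,np.polyval(k,[-.095,-.215,-.335]),np.std(P[:,0]-np.polyval(k,P[:,1])))
E
```

```text
side 39 [0.06257011 0.60869355] [0.60274939 0.59524097 0.58773256] 0.00017089791736286673
scene 32 [0.06197175 0.60933887] [0.60345156 0.59601495 0.58857834] 0.00013520747264172796
```

Call:
arm_command:
  steps:
    - [[-2, -0.3, -0.5, 0, 0, 0.02, 0], [-5, -0.7, -1, 0, 0, 0.03, 0], [-8.5, -1.2, -1, 0, 0, 0.04, 0], [-12, -1.7, -1, 0, 0, 0.06, 0], [-16, -2.2, -1, 0, 0, 0.08, 0]]

```text
clock: 4.3
ee_pos: [0.6235, 0.0825, 0.287]
tool_rot: [-2.263, -2.177, 0.003]
contact_force: [0.8, -0.7, -0.9]
gripper_width: 0.128
gripper_force: 53.9
```

Call:
arm_command:
  steps:
    - [[-4, -0.6, 0, 0, 0, 0.01, 0], [-8, -1.1, 0, 0, 0, 0.02, 0], [-12, -1.6, 0, 0, 0, 0.02, 0], [-16, -2.1, 0, 0, 0, 0.02, 0], [-20, -2.6, 0, 0, 0, 0.02, 0]]

```text
clock: 4.8
ee_pos: [0.5894, -0.1168, 0.2871]
tool_rot: [-2.285, -2.154, 0.003]
contact_force: [0.4, 0.9, -1.8]
gripper_width: 0.13
gripper_force: 54.0
```

Call:
arm_command:
  steps:
    - [[-4, -0.5, 0, 0, 0, 0, 0], [-7, -0.9, 0, 0, 0, 0, 0], [-9, -1.2, 0, 0, 0, 0, 0], [-9.6, -1.3, 0, 0, 0, 0, 0], [-9.6, -1.3, 0, 0, 0, 0, 0]]

```text
clock: 5.3
ee_pos: [0.5715, -0.2105, 0.2874]
tool_rot: [-2.286, -2.152, 0.001]
contact_force: [0.4, -0.3, -2.4]
gripper_width: 0.128
gripper_force: 53.9
```

```bash
python3 - <<'E'
from h import *
imgs=[]
for n in ("side","scene"):
    im=imaging.grab_frame(n)[:,:,::-1]; cv2.imwrite(f"pics/{n}3.png",im); imgs.append(im)
s=status.state(); print(s["ee_pos"],R.from_rotvec(s["tool_rot"]).as_matrix().round(3).tolist(),s["contact_force"])
cv2.imwrite("pics/v4.png",np.hstack([cv2.resize(imgs[0][40:340,300:500],(400,600)),cv2.resize(imgs[1][80:380,200:400],(400,600))]))
E
```

```text
[ 0.57219252 -0.2089926   0.28776761] [[0.058, 0.998, -0.001], [0.998, -0.058, 0.001], [0.001, -0.001, -1.0]] [ 0.46927323  0.7196715  -2.51775913]
```

View pics/v4.png

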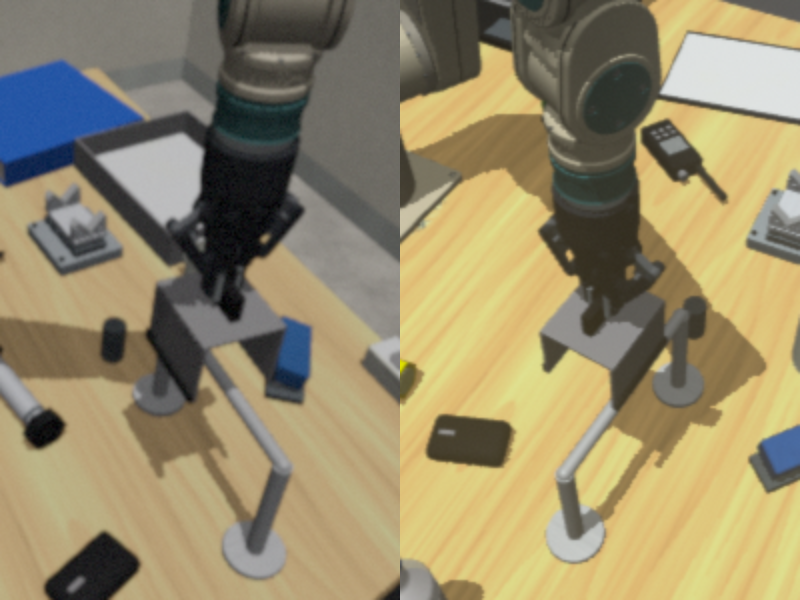

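The cover is level above the rail and about 23 mm short in x. I'll correct that, then lower.

Call:
arm_command:
  steps:
    - [[-0.3, 1.2, 0, 0, 0, 0.002, 0], [-0.5, 2.3, 0, 0, 0, 0.004, 0], [-0.5, 2.4, 2, 0, 0, 0.004, 0], [-0.5, 2.4, 4, 0, 0, 0.004, 0], [-0.5, 2.4, 5, 0, 0, 0.004, 0]]

```text
clock: 5.9
ee_pos: [0.5967, -0.2151, 0.2361]
tool_rot: [-2.286, -2.151, 0.001]
contact_force: [0.1, -0.4, -1.8]
gripper_width: 0.13
gripper_force: 53.8
```

Call:
arm_command:
  steps:
    - [[0, 0, 1.5, 0, 0, 0, 0], [0, 0, 3, 0, 0, 0, 0], [0, 0, 4.2, 0, 0, 0, 0], [0, 0, 4.8, 0, 0, 0, 0], [0, 0, 4.8, 0, 0, 0, 0]]

```text
clock: 6.4
ee_pos: [0.5955, -0.2157, 0.189]
tool_rot: [-2.288, -2.15, 0.001]
contact_force: [0.3, -0.0, -2.4]
gripper_width: 0.128
gripper_force: 53.9
```

```bash
python3 - <<'E'
from h import *
s=status.state(); print(s["ee_pos"],R.from_rotvec(s["tool_rot"]).as_matrix().round(3).tolist(),s["contact_force"])
E
```

```text
[ 0.59553718 -0.21572985  0.18903533] [[0.062, 0.998, -0.002], [0.998, -0.062, 0.001], [0.001, -0.002, -1.0]] [ 0.31409375 -0.01755417 -2.35997782]
```

Centred. I'll creep down until the weight transfers.

Call:
arm_command:
  steps:
    - [[0, 0, 0.3, 0, 0, 0, 0], [0, 0, 0.6, 0, 0, 0, 0], [0, 0, 0.8, 0, 0, 0, 0], [0, 0, 0.8, 0, 0, 0, 0]]

```text
clock: 6.8
ee_pos: [0.5962, -0.216, 0.1823]
tool_rot: [2.289, 2.151, 0.0]
contact_force: [0.1, 0.4, -2.1]
gripper_width: 0.127
gripper_force: 53.9
```

Call:
arm_command:
  steps:
    - [[0, 0, 0.1, 0, 0, 0, 0], [0, 0, 0.2, 0, 0, 0, 0], [0, 0, 0.3, 0, 0, 0, 0], [0, 0, 0.3, 0, 0, 0, 0]]

```text
clock: 7.2
ee_pos: [0.5964, -0.2161, 0.1797]
tool_rot: [2.289, 2.151, 0.0]
contact_force: [-0.4, -0.6, 0.4]
gripper_width: 0.124
gripper_force: 54.2
```

Contact: the weight is on the bar. Release and rise.

Call:
arm_command:
  steps:
    - [[0, 0, 0, 0, 0, 0, 0.3], [0, 0, 0, 0, 0, 0, 0.6], [0, 0, 0, 0, 0, 0, 1], [0, 0, 0, 0, 0, 0, 1], [0, 0, 0, 0, 0, 0, 1]]
  squeeze: 50

```text
clock: 7.7
ee_pos: [0.5963, -0.2161, 0.1793]
tool_rot: [2.289, 2.151, 0.0]
contact_force: [-0.4, 1.1, -0.6]
gripper_width: 0.954
gripper_force: 0.0
```

Call:
arm_command:
  steps:
    - [[0, 0, -1, 0, 0, 0, 1], [0, 0, -3, 0, 0, 0, 1], [0, 0, -6, 0, 0, 0, 1], [0, 0, -9, 0, 0, 0, 1], [0, 0, -12, 0, 0, 0, 1]]

```text
clock: 8.2
ee_pos: [0.5962, -0.216, 0.3013]
tool_rot: [2.289, 2.151, 0.0]
contact_force: [1.0, 0.5, -0.0]
gripper_width: 1.0
gripper_force: 0.0
```

```bash
python3 - <<'E'
from h import *
imgs=[]
for n in ("side","scene"):
    im=imaging.grab_frame(n)[:,:,::-1]; cv2.imwrite(f"pics/{n}4.png",im); imgs.append(im)
s=status.state(); print(s["ee_pos"],R.from_rotvec(s["tool_rot"]).as_matrix().round(3).tolist(),s["contact_force"])
cv2.imwrite("pics/v5.png",np.hstack([cv2.resize(imgs[0][100:340,250:490],(400,400)),cv2.resize(imgs[1][130:370,220:460],(400,400))]))
E
```

```text
[ 0.59893581 -0.21728328  0.30604525] [[0.062, 0.998, 0.01], [0.998, -0.062, -0.005], [-0.004, 0.01, -1.0]] [ 1.41912421 -0.85058873  0.24038139]
```

View pics/v5.png

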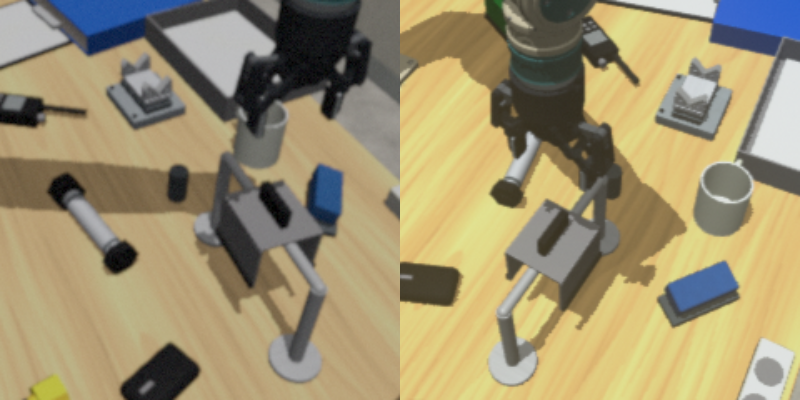

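The cover hangs level astride the rail, let go, and nothing else has moved. Next, over the torch for a wrist-camera measurement.

Call:
arm_command:
  steps:
    - [[3, -3, 0, 0, 0, -0.05, 1], [6, -6, 0, 0, 0, -0.1, 1], [9.5, -9.5, 0, 0, 0, -0.15, 1], [13, -13, 0.5, 0, 0, -0.2, 1], [16, -16, 1, 0, 0, -0.227, 1]]

```text
clock: 8.8
ee_pos: [0.4445, -0.0449, 0.2891]
tool_rot: [-2.029, -2.398, -0.0]
contact_force: [0.8, 1.4, -0.1]
gripper_width: 1.002
gripper_force: 0.0
```

```bash
python3 - <<'E'
from h import *
s=status.state(); print(s["ee_pos"],R.from_rotvec(s["tool_rot"]).as_matrix().round(3).tolist())
E
```

```text
[ 0.44450945 -0.04491549  0.28908698] [[-0.166, 0.986, -0.0], [0.986, 0.166, 0.0], [0.0, -0.0, -1.0]]
```

Call:
arm_command:
  steps:
    - [[1.5, -0.8, 0, 0, 0, 0, 1], [3, -1.7, 0, 0, 0, 0, 1], [3, -1.7, 0, 0, 0, 0, 1], [3, -1.7, 0, 0, 0, 0, 1]]

```text
clock: 9.2
ee_pos: [0.4258, -0.02, 0.2897]
tool_rot: [2.03, 2.396, 0.001]
contact_force: [-0.5, -0.5, 0.0]
gripper_width: 1.0
gripper_force: 0.0
```

```bash
python3 - <<'E'
from h import *
W=cam("wrist"); im=imaging.grab_frame("wrist")[:,:,::-1]; cv2.imwrite("pics/w5.png",im)
imaging_s=[cv2.imwrite(f"pics/{n}5.png",imaging.grab_frame(n)[:,:,::-1]) for n in("side","scene")]
np.savez("w5.npz",K=W[0],T=W[1])
s=status.state(); print(s["ee_pos"])
hsv=cv2.cvtColor(im,cv2.COLOR_BGR2HSV); 
a,b=proj(W,(.409,.062,.024)),proj(W,(.436,-.1,.024)); print(a,b)
u=(b-a)/np.linalg.norm(b-a)
for t in np.linspace(-.2,1.2,57):
    q=np.round(a+t*(b-a)).astype(int)
    if 0<=q[1]<400: print(round(t,3),q,hsv[q[1],q[0],1:],end=' | ')
E
```

```text
[ 0.42587747 -0.02041341  0.28940638]
[317.99057575  88.89941758] [318.22870681 215.12130532]
-0.2 [318  64] [113 147] | -0.175 [318  67] [122  92] | -0.15 [318  70] [122  90] | -0.125 [318  73] [122  90] | -0.1 [318  76] [44 76] | -0.075 [318  79] [ 0 35] | -0.05 [318  83] [13 19] | -0.025 [318  86] [16 16] | -0.0 [318  89] [30 17] | 0.025 [318  92] [36 14] | 0.05 [318  95] [ 0 17] | 0.075 [318  98] [ 0 20] | 0.1 [318 102] [48 16] | 0.125 [318 105] [ 0 15] | 0.15 [318 108] [ 9 83] | 0.175 [318 111] [  5 108] | 0.2 [318 114] [  4 143] | 0.225 [318 117] [23 77] | 0.25 [318 120] [15 84] | 0.275 [318 124] [  3 151] | 0.3 [318 127] [  3 151] | 0.325 [318 130] [  5 153] | 0.35 [318 133] [  3 151] | 0.375 [318 136] [  2 151] | 0.4 [318 139] [  3 152] | 0.425 [318 143] [  3 150] | 0.45 [318 146] [  3 152] | 0.475 [318 149] [  3 152] | 0.5 [318 152] [  5 152] | 0.525 [318 155] [  2 152] | 0.55 [318 158] [  3 151] | 0.575 [318 161] [  3 151] | 0.6 [318 165] [  3 152] | 0.625 [318 168] [  2 151] | 0.65 [318 171] [  3 151] | 0.675 [318 174] [  3 152] | 0.7 [318 177] [  3 152] | 0.725 [318 180] [  2 151] | 0.75 [318 184] [  3 151] | 0.775 [318 187] [  2 152] | 0.8 [318 190] [  3 151] | 0.825 [318 193] [  3 152] | 0.85 [318 196] [  3 153] | 0.875 [318 199] [  3 151] | 0.9 [318 202] [  4 138] | 0.925 [318 206] [20 77] | 0.95 [318 209] [  3 152] | 0.975 [318 212] [  3 148] | 1.0 [318 215] [ 0 30] | 1.025 [318 218] [ 8 33] | 1.05 [318 221] [ 9 30] | 1.075 [318 225] [ 0 29] | 1.1 [318 228] [67 46] | 1.125 [318 231] [ 96 149] | 1.15 [318 234] [ 96 151] | 1.175 [318 237] [ 99 149] | 1.2 [318 240] [ 99 149] |
```

```bash
python3 - <<'E'
from h import *
d=np.load("w5.npz"); W=(d["K"],d["T"]); im=cv2.imread("pics/w5.png"); hsv=cv2.cvtColor(im,cv2.COLOR_BGR2HSV)
P=[]
for r in range(126,200,4):
    m=(hsv[r,290:350,1]<45)&(hsv[r,290:350,2]>50); x=np.where(m)[0]+290
    if r%12==6: print(r,x.min(),x.max())
    P.append(onz(W,((x.min()+x.max())/2,r),.024)[:2])
P=np.array(P); k=np.polyfit(P[:,1],P[:,0],1); print("axis x=",k)
e1,e2=onz(W,(318,213.5),.040),onz(W,(318,106.5),.044); print(e1,e2,np.linalg.norm(e1-e2)); c=(e1+e2)/2; print("centre",np.polyval(k,c[1]),c[1])
print("cam",ray(W,(0,0))[0], "ends",onz(W,(318,228),.045),onz(W,(318,76.5),.03))
E
```

```text
126 306 329
138 306 329
150 306 329
162 306 329
174 307 329
186 307 329
198 307 329
axis x= [-0.17414804  0.41858258]
[ 0.43438379 -0.09137847  0.04      ] [0.41231359 0.04286777 0.044     ] 0.1361071238909333
centre 0.42280659786748104 -0.02425535035608925
cam [0.41188937 0.06342857 0.43266319] ends [ 0.43744844 -0.10976272  0.045     ] [0.4068119  0.07563888 0.03      ]
```

Call:
arm_command:
  steps:
    - [[-0.1, -0.1, 4, 0, 0, 0, 1], [-0.2, -0.2, 8, 0, 0, 0, 1], [-0.3, -0.3, 12, 0, 0, 0, 1], [-0.3, -0.3, 16, 0, 0, 0, 1], [-0.3, -0.3, 20, 0, 0, 0, 1]]

```text
clock: 9.85
ee_pos: [0.4232, -0.0239, 0.0879]
tool_rot: [2.032, 2.395, 0.001]
contact_force: [0.2, -0.5, -0.7]
gripper_width: 1.001
gripper_force: 0.0
```

Call:
arm_command:
  steps:
    - [[0, 0, 1, 0, 0, 0, 1], [0, 0, 1, 0, 0, 0, 1]]

```text
clock: 10.05
ee_pos: [0.4211, -0.0232, 0.0779]
tool_rot: [-2.029, -2.393, 0.003]
contact_force: [0.0, 0.2, 0.6]
gripper_width: 1.003
gripper_force: 0.0
```

```bash
python3 - <<'E'
from h import *
s=status.state(); M=R.from_rotvec(s["tool_rot"]).as_matrix(); print(s["ee_pos"],M.round(3).tolist())
print("shift cm",(M.T@(np.array([.4228,-.0243,.008])-s["ee_pos"])*100).round(2))
E
```

```text
[ 0.42111211 -0.02324861  0.07793939] [[-0.163, 0.987, -0.004], [0.987, 0.163, 0.001], [0.002, -0.004, -1.0]]
shift cm [-0.14  0.18  6.99]
```

Call:
arm_command:
  steps:
    - [[0, 0.1, 3, 0, 0, 0, 1], [-0.1, 0.1, 5, 0, 0, 0, 1], [-0.1, 0.1, 6.5, 0, 0, 0, 1], [-0.1, 0.1, 7, 0, 0, 0, 1], [-0.1, 0.1, 7, 0, 0, 0, 1]]

```text
clock: 10.55
ee_pos: [0.425, -0.0243, 0.0104]
tool_rot: [2.03, 2.395, 0.001]
contact_force: [0.1, -0.0, -0.5]
gripper_width: 0.996
gripper_force: 0.0
```

Call:
arm_command:
  steps:
    - [[0, 0, 0, 0, 0, 0, 0], [0, 0, 0, 0, 0, 0, 0], [0, 0, 0, 0, 0, 0, 0], [0, 0, 0, 0, 0, 0, 0], [0, 0, 0, 0, 0, 0, 0]]
  squeeze: 60

```text
clock: 11.05
ee_pos: [0.4241, -0.0241, 0.0102]
tool_rot: [2.03, 2.396, 0.001]
contact_force: [-0.8, -0.3, 5.5]
gripper_width: 0.355
gripper_force: 58.9
```

Call:
arm_command:
  steps:
    - [[0, 0, 0, 0, 0, 0, 0], [0, 0, 0, 0, 0, 0, 0]]

```text
clock: 11.25
ee_pos: [0.4241, -0.0241, 0.0102]
tool_rot: [2.03, 2.396, 0.001]
contact_force: [-1.3, 0.3, 5.3]
gripper_width: 0.354
gripper_force: 58.9
```

Call:
arm_command:
  steps:
    - [[0, 0, -2, 0, 0, 0, 0], [0, 0, -5, 0, 0, 0, 0], [0, 0, -9, 0, 0, 0, 0], [0, 0, -13, 0, 0, 0, 0], [0, 0, -17, 0, 0, 0, 0]]

```text
clock: 11.75
ee_pos: [0.4223, -0.0236, 0.1802]
tool_rot: [-2.03, -2.396, 0.001]
contact_force: [1.3, -0.1, -3.7]
gripper_width: 0.354
gripper_force: 60.4
```

The torch is held. I'll use my last picture on the tester: enlarged side and scene crops.

```bash
python3 - <<'E'
from h import *
S,C=cam("side"),cam("scene")
a=imaging.grab_frame("side")[:,:,::-1]; b=imaging.grab_frame("scene")[:,:,::-1]
cv2.imwrite("pics/side6.png",a); cv2.imwrite("pics/scene6.png",b)
print(proj(S,(.638,.2435,.05)),proj(C,(.638,.2435,.05)))
f=lambda i,x,y:cv2.resize(i[y:y+75,x:x+50],(400,600),interpolation=cv2.INTER_CUBIC)
a2=cv2.imread("pics/side5.png");b2=cv2.imread("pics/scene5.png")
cv2.imwrite("pics/v6.png",np.vstack([cv2.resize(a[120:185,305:375],(560,520)//np.array(1),interpolation=cv2.INTER_CUBIC)[:300],cv2.resize(b[150:230,360:440],(560,560),interpolation=cv2.INTER_CUBIC)[:300]]) if 0 else np.hstack([cv2.resize(a[122:182,308:368],(400,400),interpolation=cv2.INTER_CUBIC),cv2.resize(b[155:225,365:435],(400,400),interpolation=cv2.INTER_CUBIC)]))
E
```

```text
[337.88885887 149.32719794] [398.39869222 184.35859936]
```

View pics/v6.png

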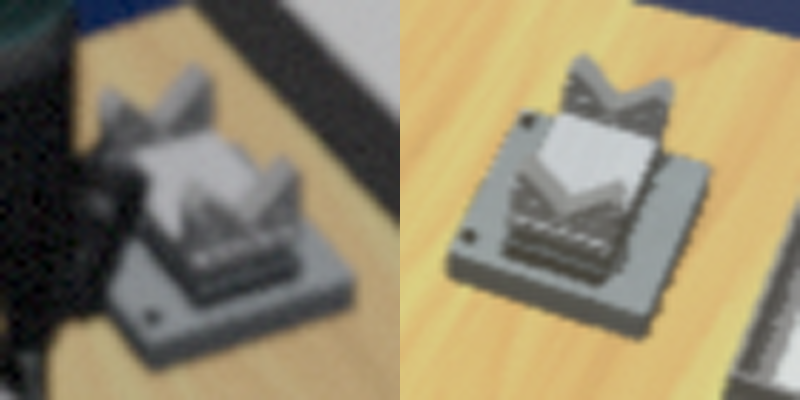

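The side crop shows V peaks at about (110,92) and (197,68) far, (200,188) and (290,160) near. The scene crop shows the foot's four top corners and the same rests. I'll solve the seat from those.

```bash
python3 - <<'E'
from h import *
S,C=cam("side"),cam("scene")
sc=lambda x,y:(365+(x-400)/5.714-.4,155+y/5.714-.4); sd=lambda x,y:(308+x/6.667-.4,122+y/6.667-.4)
nl,nr,fr,fl=[onz(C,sc(*p),.024)[:2] for p in[(449,262),(642,317),(710,163),(522,110)]]
c=(nl+nr+fr+fl)/4; print("foot",nl,nr,fr,fl,"c",c); d=lambda a,b:np.linalg.norm(a-b)
print("sizes",d(nl,nr),d(fl,fr),d(nl,fl),d(nr,fr)); v=(fl-nl)+(fr-nr); w=(nr-nl)+(fr-fl); print("yaw",np.arctan2(-v[0],v[1]),np.arctan2(w[1],w[0]))
f,r=[onz(S,sd(*p),.024)[:2] for p in[(153,348),(355,283)]]; print("side f,r",f,r,d(f,r),"yaw",np.arctan2(*(r-f)[::-1]))
for n,a,b in[("nearL",(200,185),(522,165)),("nearR",(290,158),(627,182)),("farL",(108,90),(578,57)),("farR",(200,66),(670,82))]:
    print(n,onz(S,sd(*a),.087).round(4),onz(C,sc(*b),.087).round(4),*tri(S,sd(*a),C,sc(*b)))
E
```

```text
foot [0.58884816 0.16921995] [0.69305187 0.18052967] [0.68690672 0.30390949] [0.57918448 0.29458092] c [0.63699781 0.23706001]
sizes 0.10481565651125266 0.10812540229869055 0.12573289194345325 0.12353275543019068
yaw 0.06347010478252738 0.09707833202017925
side f,r [0.5808216 0.1711146] [0.68709296 0.17759408] 0.10646870894898183 yaw 0.06089569371513322
nearL [0.6148 0.1984 0.087 ] [0.6131 0.1938 0.087 ] [0.6131776  0.19357844 0.08918797] 0.002732682726640912
nearR [0.6611 0.2011 0.087 ] [0.6652 0.2075 0.087 ] [0.66474242 0.20967407 0.08226214] 0.0035132369878552606
farL [0.6066 0.2832 0.087 ] [0.6088 0.2832 0.087 ] [0.60802002 0.28620027 0.08445238] 0.0004681193049859664
farR [0.6547 0.2845 0.087 ] [0.6592 0.2877 0.087 ] [0.65825842 0.29231972 0.08187789] 0.0011339906620689163
```

Call:
arm_command:
  steps:
    - [[1.5, 1.7, 0, 0, 0, 0, 0], [4, 4.4, 0, 0, 0, 0, 0], [6.7, 7.5, 0, 0, 0, 0, 0], [9.4, 10.6, 0, 0, 0, 0, 0], [12, 13.5, 0, 0, 0, 0, 0]]

```text
clock: 12.35
ee_pos: [0.5365, 0.1179, 0.1773]
tool_rot: [-2.029, -2.396, 0.003]
contact_force: [-0.4, -0.6, -1.9]
gripper_width: 0.351
gripper_force: 60.6
```

Call:
arm_command:
  steps:
    - [[2.7, 3, 0, 0, 0, 0.03, 0], [5.4, 6, 0, 0, 0, 0.06, 0], [8, 9, 0, 0, 0, 0.09, 0], [10, 11.2, 0, 0, 0, 0.106, 0], [10.6, 11.9, 0, 0, 0, 0.106, 0]]

```text
clock: 12.85
ee_pos: [0.6375, 0.243, 0.1766]
tool_rot: [-2.152, -2.287, 0.002]
contact_force: [-0.5, -0.5, -3.5]
gripper_width: 0.352
gripper_force: 60.6
```

Call:
arm_command:
  steps:
    - [[0, 0, 0, 0, 0, 0, 0], [0, 0, 0, 0, 0, 0, 0]]

```text
clock: 13.05
ee_pos: [0.6354, 0.2399, 0.1778]
tool_rot: [-2.154, -2.285, 0.005]
contact_force: [-0.2, 0.2, -2.8]
gripper_width: 0.355
gripper_force: 60.6
```

```bash
python3 - <<'E'
from h import *
s=status.state(); M=R.from_rotvec(s["tool_rot"]).as_matrix(); print(s["ee_pos"],M.round(3).tolist(),s["contact_force"])
print("shift cm",(M.T@(np.array([.636,.242,.0732])-s["ee_pos"])*100).round(2))
for n in("side","scene","wrist"): cv2.imwrite(f"pics/{n}7.png",imaging.grab_frame(n)[:,:,::-1])
W=cam("wrist"); np.savez("w7.npz",K=W[0],T=W[1])
# torch visible in wrist: barrel edges
im=cv2.imread("pics/wrist7.png"); 
for q in [(.636,.242,.19),(.64,.19,.087),(.632,.29,.087)]: print(proj(W,q))
for r in range(40,260,20): print(r,im[r,250:400:6].max(1))
E
```

```text
[0.63536584 0.23986316 0.17775581] [[-0.059, 0.998, -0.003], [0.998, 0.059, -0.001], [-0.001, -0.003, -1.0]] [-0.20486224  0.17414975 -2.82945189]
shift cm [ 0.22  0.11 10.45]
[321.01714587 271.67330975]
[322.28165829 259.14496093]
[319.6302562  137.51784696]
40 [13  8  9  7 23 23 25 28 24 25 24 29 25 29 28 27 26 27 26 24 11  9  7  9
 71]
60 [ 5  9  8 11 22 26 26 27 27 29 27 26 28 28 27 24 25 28 26 27  4  9 14 11
 76]
80 [ 11   8  10  13  14  23  26  26  26  25  25  27  27  25  27  27  25  26
  26  20   8   6   8   9 112]
100 [  8  11   9  10   9  24  24  24  24  23  25  23  23  26  26  27  26  22
  22  14  10   5  14   9 117]
120 [ 53  11   9   7   9  20  23  24  25  22  24  24  27  25  24  23  23  23
  26  12   7  10  12   9 128]
140 [203 202  96  23   9  22  19  20  20  22  24  20  24  21  25  22  23  22
  24   8  16 103 185 204 203]
160 [204 203 145 161 160 126  87  96 104 109 115 120 121 117 112 104  98  87
  72 159 155 155 203 203 203]
180 [204 202 189 159 161 158  57  41  45  47  47  51  49  47  47  44  43  53
 102 155 153 143 204 204 204]
200 [203 203 202 162 158 158  83  96 101 109 113 116 117 116 110 104  94  84
 129 157 156 126 204 203 204]
220 [203 204 203 157 104 160  79  92 102 108 113 114 116 114 110 104  96  84
  84  87 154 165 203 203 202]
240 [203 203 202 204 204 202  76  91 101 108 112 115 114 115 110 104  94  82
 198 203 205 203 202 203 203]
```

```bash
python3 - <<'E'
from h import *
d=np.load("w7.npz"); W=(d["K"],d["T"]); g=cv2.imread("pics/wrist7.png").max(2).astype(int)
L,Q=[],[]
for r in range(156,232,3):
    a=[c for c in range(235,300) if g[r,c]>185 and g[r,c+1]<=185]; b=[c for c in range(345,420) if g[r,c]<=185 and g[r,c+1]>185]
    if a and b: L.append(onz(W,(a[0]+.5,r),.024)[:2]);Q.append(onz(W,(b[-1]+.5,r),.024)[:2]); print(r,a,b,L[-1].round(4),Q[-1].round(4))
L,Q=np.array(L),np.array(Q)
for A in(L,Q):
    k=np.polyfit(A[:,1],A[:,0],1); res=A[:,0]-np.polyval(k,A[:,1]); ok=abs(res)<.0015; k=np.polyfit(A[ok,1],A[ok,0],1); print(k,ok.sum(),np.polyval(k,.2418))
E
```

```text
156 [260] [381] [0.5776 0.2603] [0.6913 0.2671]
159 [261] [380] [0.5785 0.2575] [0.6907 0.2642]
162 [261] [379] [0.5785 0.2546] [0.6901 0.2613]
165 [261] [379] [0.5785 0.2517] [0.6905 0.2584]
168 [261] [379] [0.5785 0.2488] [0.6908 0.2555]
171 [261] [379] [0.5785 0.2458] [0.6912 0.2525]
174 [261] [379] [0.5785 0.2429] [0.6915 0.2496]
177 [262] [378] [0.5794 0.24  ] [0.6909 0.2466]
180 [262] [378] [0.5794 0.2369] [0.6912 0.2436]
183 [262] [378] [0.5794 0.2339] [0.6916 0.2406]
186 [262] [378] [0.5794 0.2309] [0.692  0.2376]
189 [262] [378] [0.5794 0.2278] [0.6923 0.2346]
192 [262] [377] [0.5794 0.2247] [0.6917 0.2315]
195 [263] [377] [0.5804 0.2217] [0.6921 0.2284]
198 [263] [377] [0.5804 0.2186] [0.6924 0.2253]
201 [263] [377] [0.5804 0.2155] [0.6928 0.2222]
204 [263] [377] [0.5804 0.2123] [0.6932 0.219 ]
207 [263] [376] [0.5804 0.2091] [0.6925 0.2158]
210 [263] [376] [0.5804 0.2059] [0.6929 0.2127]
213 [263] [376] [0.5804 0.2027] [0.6933 0.2095]
216 [264] [376] [0.5814 0.1995] [0.6936 0.2062]
219 [264] [376] [0.5814 0.1962] [0.694 0.203]
222 [264] [376] [0.5815 0.193 ] [0.6944 0.1997]
225 [264] [375] [0.5815 0.1896] [0.6938 0.1964]
228 [265] [375] [0.5825 0.1864] [0.6942 0.1931]
231 [265] [375] [0.5825 0.183 ] [0.6945 0.1898]
[-0.05405774  0.59199567] 26 0.5789245045211107
[-0.05282719  0.70440534] 26 0.691631728072196
```

The foot edges give 112.7 mm wide, centred on x = 0.6353 with yaw 0.053. I'll lower toward the V.

Call:
arm_command:
  steps:
    - [[0.1, 0, 2.5, 0, 0, 0.005, 0], [0.2, 0, 5, 0, 0, 0.005, 0], [0.2, 0, 7.5, 0, 0, 0.005, 0], [0.2, 0, 9, 0, 0, 0.005, 0], [0.2, 0, 9.3, 0, 0, 0.005, 0]]

```text
clock: 13.7
ee_pos: [0.6346, 0.2416, 0.084]
tool_rot: [-2.16, -2.278, 0.006]
contact_force: [-1.5, -0.4, -2.9]
gripper_width: 0.354
gripper_force: 60.7
```

Call:
arm_command:
  steps:
    - [[0, 0, 0.3, 0, 0, 0, 0], [0, 0, 0.6, 0, 0, 0, 0], [0, 0, 0.6, 0, 0, 0, 0]]

```text
clock: 14.0
ee_pos: [0.6376, 0.2429, 0.0813]
tool_rot: [2.16, 2.28, 0.002]
contact_force: [-0.5, -0.3, -2.2]
gripper_width: 0.353
gripper_force: 60.7
```

Call:
arm_command:
  steps:
    - [[0, -0.1, 0.3, 0, 0, 0, 0], [0, -0.1, 0.6, 0, 0, 0, 0], [0, -0.1, 0.7, 0, 0, 0, 0], [0, -0.1, 0.7, 0, 0, 0, 0]]

```text
clock: 14.4
ee_pos: [0.6355, 0.2426, 0.0732]
tool_rot: [-2.16, -2.28, 0.001]
contact_force: [0.4, -0.4, -2.1]
gripper_width: 0.353
gripper_force: 60.7
```

Call:
arm_command:
  steps:
    - [[0, 0, 0.1, 0, 0, 0, 0], [0, 0, 0.2, 0, 0, 0, 0], [0, 0, 0.2, 0, 0, 0, 0]]

```text
clock: 14.7
ee_pos: [0.6356, 0.2427, 0.0718]
tool_rot: [-2.161, -2.28, 0.0]
contact_force: [-2.8, -0.9, 2.3]
gripper_width: 0.35
gripper_force: 61.1
```

The torch touches the V. Release it to self-centre.

Call:
arm_command:
  steps:
    - [[0, 0, 0, 0, 0, 0, 0.6], [0, 0, 0, 0, 0, 0, 0.6], [0, 0, 0, 0, 0, 0, 0.6], [0, 0, 0, 0, 0, 0, 1], [0, 0, 0, 0, 0, 0, 1]]

```text
clock: 15.2
ee_pos: [0.636, 0.2427, 0.0713]
tool_rot: [2.161, 2.281, 0.0]
contact_force: [-0.2, -0.1, -0.2]
gripper_width: 0.914
gripper_force: 0.0
```

Call:
arm_command:
  steps:
    - [[0, 0, -1, 0, 0, 0, 1], [0, 0, -3, 0, 0, 0, 1], [0, 0, -6, 0, 0, 0, 1], [0, 0, -9, 0, 0, 0, 1], [0, 0, -12, 0, 0, 0, 1]]

```text
clock: 15.7
ee_pos: [0.6358, 0.2427, 0.1933]
tool_rot: [2.16, 2.28, 0.001]
contact_force: [-0.2, 0.2, 0.2]
gripper_width: 1.001
gripper_force: 0.0
```

Call:
arm_command:
  steps:
    - [[0, 0, 0, 0, 0, 0, 1], [0, 0, 0, 0, 0, 0, 1]]

```text
clock: 15.9
ee_pos: [0.6367, 0.2429, 0.1932]
tool_rot: [2.159, 2.279, 0.004]
contact_force: [-0.4, 0.7, -0.1]
gripper_width: 1.001
gripper_force: 0.0
```

```bash
python3 - <<'E'
from h import *
s=status.state(); W=cam("wrist"); im=imaging.grab_frame("wrist")[:,:,::-1]; cv2.imwrite("pics/w8.png",im); M=R.from_rotvec(s["tool_rot"]).as_matrix(); print(s["ee_pos"],M.round(3).tolist(),s["contact_force"])
hsv=cv2.cvtColor(im,cv2.COLOR_BGR2HSV); g=im.max(2)
z=.085; a=proj(W,(.6353,.242,z)); print(a)
col=[int(v) for v in g[:,int(a[0])]]; print([(r,col[r]) for r in range(0,330,5)])
for dy in(-.06,-.03,0,.03,.06):
    q=proj(W,(.6353-.053*dy,.242+dy,z)); r=int(q[1]); print(dy,q.round(1),g[r,int(q[0])-30:int(q[0])+31:2].tolist())
np.savez("w8.npz",K=W[0],T=W[1])
E
```

```text
[0.6366688  0.24294037 0.19317101] [[-0.054, 0.999, 0.003], [0.999, 0.054, 0.001], [0.001, 0.003, -1.0]] [-0.42445835  0.660444   -0.1070034 ]
[318.62503986 197.34676838]
[(0, 101), (5, 101), (10, 99), (15, 99), (20, 98), (25, 98), (30, 97), (35, 98), (40, 97), (45, 97), (50, 97), (55, 96), (60, 102), (65, 22), (70, 22), (75, 21), (80, 20), (85, 20), (90, 20), (95, 22), (100, 21), (105, 19), (110, 19), (115, 39), (120, 107), (125, 108), (130, 62), (135, 42), (140, 105), (145, 104), (150, 106), (155, 104), (160, 104), (165, 102), (170, 175), (175, 175), (180, 175), (185, 176), (190, 175), (195, 177), (200, 176), (205, 176), (210, 175), (215, 175), (220, 176), (225, 175), (230, 175), (235, 176), (240, 176), (245, 175), (250, 176), (255, 176), (260, 177), (265, 98), (270, 104), (275, 175), (280, 86), (285, 5), (290, 25), (295, 25), (300, 27), (305, 136), (310, 173), (315, 173), (320, 173), (325, 173)]
-0.06 [318.6 261.3] [174, 174, 175, 176, 174, 165, 104, 48, 83, 125, 147, 156, 166, 174, 177, 176, 174, 169, 162, 152, 142, 124, 102, 56, 36, 114, 169, 174, 173, 175, 172]
-0.03 [318.6 230.5] [79, 55, 46, 45, 43, 44, 78, 113, 127, 142, 152, 160, 169, 175, 176, 175, 176, 172, 164, 155, 147, 137, 123, 106, 82, 46, 45, 42, 45, 49, 61]
0 [318.6 197.3] [145, 173, 177, 176, 176, 161, 106, 119, 134, 145, 153, 161, 173, 177, 177, 176, 175, 172, 165, 153, 147, 137, 124, 111, 90, 89, 159, 177, 177, 175, 144]
0.03 [318.6 161.7] [165, 174, 176, 176, 174, 122, 67, 77, 79, 85, 91, 94, 95, 99, 102, 104, 101, 100, 96, 92, 88, 84, 79, 74, 66, 76, 123, 166, 176, 175, 171]
0.06 [318.6 123.3] [71, 65, 67, 67, 63, 60, 71, 75, 83, 85, 90, 94, 97, 102, 104, 108, 104, 103, 97, 94, 89, 85, 80, 75, 69, 58, 64, 65, 68, 67, 73]
```

```bash
python3 - <<'E'
from h import *
d=np.load("w8.npz"); W=(d["K"],d["T"]); g=cv2.imread("pics/w8.png").max(2).astype(int)
print(g[276:290,318],g[108:122,318])
P=[]
for r in range(150,262,4):
    row=g[r,285:355]; 
    # brightest ridge centre of highlight = barrel top: use symmetric shading centroid
    x=np.arange(285,355)[row>=.93*g[r,312:326].max()]; x=x[(x>308)&(x<330)]; P.append(onz(W,(x.mean(),r),.1015)[:2])
P=np.array(P); k=np.polyfit(P[:,1],P[:,0],1); print("top line",k,np.polyval(k,.242))
e1,e2=onz(W,(318.5,281),.1015),onz(W,(318.5,115.5),.105); print(e1,e2,np.linalg.norm(e1-e2),(e1+e2)/2)
s=status.state(); M=R.from_rotvec(s["tool_rot"]).as_matrix(); c=(e1+e2)/2
print("shift",M.T@(np.array([.6353,.242,.103])-s["ee_pos"])*100)
E
```

```text
[176 174 158 116  86  51  19   6   5   5  12  22  27  24] [ 21  20  19  18  19  18  21  39  74 101 107 107 107 107]
top line [-0.04568935  0.6455413 ] 0.6344844744832305
[0.63893384 0.17255822 0.1015    ] [0.63173099 0.30931385 0.105     ] 0.1369898982957048 [0.63533242 0.24093603 0.10325   ]
shift [-0.06194859 -0.03394952  8.83950316]
```

The torch is seated: barrel length measures 137 mm, centre (0.635, 0.241), and top line x = 0.6345–0.6353. I'll shut the fingers and come down on mid-barrel.

Call:
arm_command:
  steps:
    - [[-0.1, -0.1, 0, 0, 0, 0, 0], [-0.1, -0.1, 0, 0, 0, 0, 0], [-0.1, -0.1, 1, 0, 0, 0, 0], [-0.1, -0.1, 3, 0, 0, 0, 0], [-0.1, -0.1, 5, 0, 0, 0, 0]]
  squeeze: 60

```text
clock: 16.45
ee_pos: [0.6347, 0.2416, 0.1399]
tool_rot: [-2.161, -2.28, 0.0]
contact_force: [0.3, 0.4, -0.3]
gripper_width: 0.143
gripper_force: 0.0
```

Call:
arm_command:
  steps:
    - [[0, 0, 1, 0, 0, 0, 0], [0, 0, 2, 0, 0, 0, 0], [0, 0, 2.6, 0, 0, 0, 0], [0, 0, 3, 0, 0, 0, 0], [0, 0, 3, 0, 0, 0, 0]]

```text
clock: 16.95
ee_pos: [0.6348, 0.2416, 0.1111]
tool_rot: [-2.161, -2.28, 0.0]
contact_force: [-0.4, -0.9, 1.2]
gripper_width: 0.001
gripper_force: 0.0
```

Call:
arm_command:
  steps:
    - [[0, 0, 0.2, 0, 0, 0, 0], [0, 0, 0.5, 0, 0, 0, 0], [0, 0, 0.8, 0, 0, 0, 0], [0, 0, 0.8, 0, 0, 0, 0]]

```text
clock: 17.35
ee_pos: [0.6345, 0.2415, 0.1029]
tool_rot: [-2.16, -2.28, 0.001]
contact_force: [0.0, -1.1, -0.1]
gripper_width: -0.003
gripper_force: 0.0
```

Call:
arm_command:
  steps:
    - [[0, 0, 0.1, 0, 0, 0, 0], [0, 0, 0.25, 0, 0, 0, 0], [0, 0, 0.4, 0, 0, 0, 0], [0, 0, 0.4, 0, 0, 0, 0], [0, 0, 0.4, 0, 0, 0, 0]]

```text
clock: 17.85
ee_pos: [0.6349, 0.2416, 0.0997]
tool_rot: [2.161, 2.281, 0.0]
contact_force: [-2.0, -0.5, 4.0]
gripper_width: -0.0
gripper_force: 2.1
```

Call:
arm_command:
  steps:
    - [[0, 0, 0.1, 0, 0, 0, 0], [0, 0, 0.2, 0, 0, 0, 0], [0, 0, 0.3, 0, 0, 0, 0], [0, 0, 0.4, 0, 0, 0, 0], [0, 0, 0.4, 0, 0, 0, 0]]

```text
clock: 18.35
ee_pos: [0.635, 0.2417, 0.0963]
tool_rot: [2.16, 2.28, 0.001]
contact_force: [-3.6, -1.5, 7.5]
gripper_width: 0.003
gripper_force: 4.0
```

```bash
python3 - <<'E'
from h import *
s=status.state(); print(s["ee_pos"],s["contact_force"],s["ft_torque"])
E
```

```text
[0.63496733 0.24167286 0.09630812] [-3.62071352 -1.47757659  7.51619324] [-0.25575552  0.72319931  0.02103094]
```

The lateral force points radially inward, so this is arm compliance under load rather than misalignment. I'll press further and trim the command inward by a couple of mm.

Call:
arm_command:
  steps:
    - [[0, -0.1, 0.1, 0, 0, 0, 0], [-0.1, -0.2, 0.2, 0, 0, 0, 0], [-0.1, -0.2, 0.3, 0, 0, 0, 0], [-0.1, -0.2, 0.3, 0, 0, 0, 0]]

```text
clock: 18.75
ee_pos: [0.6349, 0.2416, 0.0947]
tool_rot: [2.159, 2.28, 0.008]
contact_force: [-1.9, 0.7, 9.3]
gripper_width: 0.0
gripper_force: 4.9
```

Call:
arm_command:
  steps:
    - [[0, -0.1, 0.1, 0, 0, 0, 0], [0, -0.1, 0.2, 0, 0, 0, 0], [0, -0.1, 0.3, 0, 0, 0, 0], [0, -0.1, 0.3, 0, 0, 0, 0]]

```text
clock: 19.15
ee_pos: [0.6349, 0.2416, 0.0926]
tool_rot: [2.158, 2.279, 0.01]
contact_force: [-1.6, 0.3, 12.4]
gripper_width: -0.004
gripper_force: 6.2
```

Call:
arm_command:
  steps:
    - [[0, 0, 0.1, 0, 0, 0, 0], [0, -0.1, 0.2, 0, 0, 0, 0], [0, -0.1, 0.2, 0, 0, 0, 0]]

```text
clock: 19.45
ee_pos: [0.6349, 0.2416, 0.0924]
tool_rot: [2.157, 2.277, 0.013]
contact_force: [-1.6, -0.6, 16.9]
gripper_width: -0.001
gripper_force: 8.6
```

The stop is reached: force rises with no further travel. One quick check that the cover and torch are still, then I'll hand in.

Call:
arm_command:
  steps:
    - [[0, 0, 0, 0, 0, 0, 0], [0, 0, 0, 0, 0, 0, 0], [0, 0, 0, 0, 0, 0, 0]]

```text
clock: 19.75
ee_pos: [0.6349, 0.2416, 0.0923]
tool_rot: [2.157, 2.277, 0.013]
contact_force: [-1.7, 0.6, 16.6]
gripper_width: 0.003
gripper_force: 8.6
```

```bash
python3 - <<'E'
from h import *
for n,y0,y1,x0,x1 in(("side",205,300,375,445),("scene",250,320,280,350)):
    im=imaging.grab_frame(n)[:,:,::-1]; d=cv2.absdiff(np.ascontiguousarray(im),cv2.imread(f"pics/{n}5.png")).max(2)[y0:y1,x0:x1]; print(n,(d>40).mean())
W=cam("wrist"); im=imaging.grab_frame("wrist")[:,:,::-1]; g=im.max(2).astype(int)
a=proj(W,(.6353,.242,.093)); print(a); 
for dy in(.03,.05): q=proj(W,(.6353-.053*dy,.242+dy,.077)); r=int(q[1]); print(q,g[r,int(q[0])-44:int(q[0])+45:4].tolist())
s=status.state(); print(s["ee_pos"],s["contact_force"],abs(s["dq"]).max())
E
```

```text
side 0.0
scene 0.014693877551020407
[321.44339659 264.16646251]
[321.28654113 197.79700581] [126, 130, 125, 129, 85, 97, 107, 112, 118, 122, 125, 126, 126, 123, 116, 111, 105, 95, 82, 127, 132, 132, 134]
[321.3920795  160.08084079] [90, 86, 87, 78, 44, 46, 46, 49, 51, 52, 53, 55, 55, 52, 49, 50, 49, 45, 50, 74, 89, 85, 73]
[0.63490516 0.24161472 0.09234086] [-2.51921381 -0.71928683 17.62787554] 0.001843369701372303
```

The cover is unchanged, the barrel is symmetric about the seat line, and the push is a steady 17 N with everything still.

```bash
python3 -c "
from bench import manip
print(manip.sign_off())"
```

```text
the job is handed in; nothing more can be done
None
```

I handed the job in at about 20 s: the cover hangs released astride the rail, and the torch sits centred in the V rests, held down at about 17 N with the carriage apparently at its stop; the result was not reported back.

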